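Mount the drive plate and hold the hardness tester on its blue dot

ROBOT

A 6-joint arm with a two-finger parallel gripper is mounted at the origin on the work surface. World frame = base frame: x ahead of the robot, y to its left, z up, the work surface at z = 0. Lengths are in m, angles in degrees, forces in N, time in s.
With the tool pointing down it reaches from about 0.3 to 0.75 m from the base axis. Payload 8.5 kg.
Tool frame: the origin (TCP) lies midway between the tips of the shut fingers; the grasp point (between the pads) lies 19 mm behind it; z points along the fingers, y is the line along which they close (so a half turn about z gives the same grasp; the last joint's range is limited). The gripper opens to 85 mm and grips with 20 to 120 N. Pads are 22 mm wide; open, the fingers measure 114 mm over their backs; the gripper's body (76 mm by 85 mm) begins 54 mm behind the grasp point. The pads swing forward as they close: fully open they stand 13 mm farther back than shut.
Start: joints at [-84.586, 21.807, 74.336, -0, 83.858, -12.336], TCP at [0.168, -0.524, 0.231] pointing down, gripper open.
Joint ranges: [-178.18, 178.18], [-50.72, 133.34], [12.68, 142.11], [-81.47, 261.47], [9.98, 163.14], [-165.26, 165.26]. Speed limits (degrees/s): [136.94, 136.94, 180, 180, 180, 180].

INTERFACE

Orientations are given as a 3x3 rotation matrix whose columns are the frame's x, y, z axes.
In Python, from rig import env, viewer, recognise, pinpoint gives the robot as it stands.
- The arm moves only by the tool move_arm, never from a script. Its argument "plan" is text: rows parted by semicolons, each of 7 numbers parted by spaces: the shift along the tool's x, y, z in m, then the turn, a rotation vector about the tool's x, y, z in rad, then the finger opening in m, from 0 to 0.0854. A call has 1 to 12 rows; each row shifts and turns the commanded pose from where the row before left it, along the tool's axes as they then stand; what a row does not reach is not made up. A row lasts 1/8 s, in which the tool goes at most 62.5 mm and 10.7 degrees, less where a joint would pass 70% of its speed; a pose out of reach is approached as far as the arm can. A call is refused whole if a number of a shift passes 0.0625 or a number of a turn 0.188, either way. A call with a gripper value outside its range is refused whole. The fingers move at their own pace and stop on an object; "grip_force" is the grip in N (left out, the last holds). Time passes only in rows, so rows that do not move let the fingers close. It gives the time, the measured TCP pose, the force, the opening and the grip force at its end, in the units of the state.
- env.observe(): the state, without advancing time (a new reading comes with each control period).
- viewer.get_image(name): name is "scene" or "top"; returns (picture, depth): 480x640x3 uint8, red, green, blue; 480x640 float32, m along the optical axis (not along the pixel's ray), 0 where there is no reading.
- viewer.calibration(name): a dict with "fx", "fy", "cx", "cy" (pixels), "k1" (the pictures are not rectified: a ray, as slopes to the right and down, at radius r is drawn at 1 + k1 r^2 times it, then the intrinsics apply), "R" (3x3) and "t" (3): a world point X has camera coordinates R X + t. Camera axes: x right, y down, z forward; pixel columns grow to the right and rows downward; lengths in m; the calibration is good to about 2 mm. A picture is of the moment at which its call begins. calibration takes no time and is no camera call.
- env.close_job(): hands the job in; it is judged then, once.
Trained networks look in the newest picture that a camera, given by its name, has taken for a name from the list of things; names that differ only in an ending like _2 or _b are one class to them, and where a whole thing is asked for, a point or a joint stands for the part that bears it (a point fixed in the world has none). Each returns a list of dicts, best first, with "conf" (0 to 1); they miss things now and then, are a little off and sometimes report something else, mostly with a low value. They report only what shows in the picture. A call takes as long as a camera call. They do not tell look-alikes from the thing itself.
- recognise(camera, name): "extent" ([centre column, centre row, width, height] in pixels, round what is visible of it).
- pinpoint(camera, name): "pixel" ([column, row] in pixels: a listed point, or the origin of a listed thing).
The state is a dict: "time_s": time; "q": joint angles; "qvel": joint speeds; "joint_efforts": joint torques, N m; "position": TCP position; "tool_rot": TCP orientation; "ft_force": force on the tool from outside, world axes, zero at the start; "wrist_torque": the same for the moment, N m; "grip_width": finger opening in m; "gripper_force": force on a finger pad.
Only numpy, scipy, OpenCV 4.12 (cv2) and the standard library are available. Lean on these libraries where they do the work, as an engineer would, in place of code of your own. Each camera call takes 0.05 s, during which the arm holds its last target. There are 200 camera calls.

TASK

Fit the square-bored drive plate, boss up, fully home on the square shaft of the blue fixture and let go of it. Then take the orange hardness tester out of its stand and hold it upright with its tip on the plate's blue dot, pressing lightly so that the sprung plunger is about half in (never bottomed), and finish while still holding it there. Leave the other gauges and blocks where they are.

Things in the scene. Friction and masses are not known exactly. Their poses are not given: they have to be found in the camera images.
- fixture: Fixed fixture: blue base 120 x 120 x 20 mm, on it a round bright seat (diameter 90, top face 35 mm above the granite), in its centre an upright SQUARE steel shaft 15 x 15 mm rising 40 mm above the seat at full section, then stepping in to 12.5 and 9.5 mm over 6 mm more (top 81 mm above the granite). Origin: underside centre; z up; x, y square to the shaft's faces. Place and yaw vary.
- seat (a point): Centre of the fixture's seat face, at the foot of the square shaft, 35 mm above the granite; axes as the fixture's.
- drive_plate: Loose aluminium part, 0.3 to 0.6 kg, flat on the granite, boss up: plate 100 x 100 x 12 mm, a bolt hole in each corner; in the middle a square boss 40 x 40, 28 mm high (top 40 mm above the underside), to grip it by. Square bore 16.6 x 16.6 mm right through, parallel to boss and plate sides: fits the shaft in any of four quarter turns. Origin: underside centre; z up; x towards the blue dot.
- spot (a point): Centre of the blue dot (14 mm across) on the plate's upper face, 38 mm from the bore axis along the plate's +x, 12 mm above its underside and 28 mm below the boss's top. The boss's side is 18 mm from it.
- stand: Fixed green stand, block 70 x 70 x 55 mm with an upright through hole of 24 mm; the tester stands in it. Origin: underside centre. Its place and yaw vary.
- tester: Loose pen-type hardness tester, 0.21 kg, upright in the stand, collar on its top. From tip up (z): plunger (dia. 6 mm) 0-15, barrel (dia. 20) 15-50, collar (dia. 30) 50-56, orange square grip 26 x 26 mm 56-126 with a thin black cap and small display; sides along x, y. Origin: the tip with plunger out (5 mm above the granite in the stand). Lift over 60 mm to clear the stand.
- plunger (a joint): How far the tester's sprung plunger is pushed in: 0 fully out, 0.012 m bottomed; half in is 0.006. Spring 500 N/m with 0.5 N preload: about 3.5 N at half, 6.5 N at the stop.
- tip (a point): The plunger's tip (flat end face, 6 mm across); moves up the tester's z as the plunger goes in.
- vblock_a: Bystander, loose, to be left alone: dark steel V-block 70 x 60 x 62 mm. Origin: underside centre.
- vblock_b: Bystander, loose, to be left alone: dark steel V-block 70 x 60 x 62 mm. Origin: underside centre.
- setup_block: Bystander, loose, to be left alone: steel set-up block 76 x 51 x 25 mm with dark holes. Origin: underside centre.
- ring_gauge: Bystander, loose, to be left alone: steel ring gauge, outside 56, bore 32, 18 mm high. Origin: underside centre.
- gauge_block: Bystander, loose, to be left alone: steel gauge block 35 x 12 x 30 mm. Origin: underside centre.
- plug_gauge: Bystander, loose, to be left alone: steel plug gauge standing up, 34 mm diameter, 60 mm tall. Origin: underside centre.
There are look-alikes about, which are no part of the job. Several things look just like the stand: the one meant starts farthest to the robot's right. There is more than one size of the tester; the job needs the larger.

How it is judged (in metres and radians):
On the way, in this order (a step that is already met when the one before it is completed fails the run):
1. the drive plate is fully home on the square shaft and let go (horizontal distance between drive_plate and seat below 0.004 m and z of drive_plate in the frame of seat between -0.0025 and 0.0025 m and angle between drive_plate's own z axis and vertical below 0.035 rad and contact force between the arm and drive_plate below 0.3 N and linear speed of drive_plate below 0.02 m/s), for 0.2 s.
2. the tester is lifted clear of its stand in the gripper (z of tip in the frame of stand above 0.056 m and contact force between tester and stand below 0.1 N and contact force between the fingers and tester above 1 N), for 0.1 s.
At the end, for the whole second after the job is handed in: Plate home on the shaft (centre within 4 mm, underside within 2.5 mm of the seat, level within 2 degrees), untouched by the arm; tester held in the fingers, off its stand, at rest, upright within 5.7 degrees, tip within 7 mm of the dot's centre, plunger 3 to 9 mm in, push 1 to 8 N (horizontal distance between drive_plate and seat below 0.004 m and z of drive_plate in the frame of seat between -0.0025 and 0.0025 m and angle between drive_plate's own z axis and vertical below 0.035 rad and contact force between the arm and drive_plate below 0.3 N and contact force between the fingers and tester above 1 N and contact force between tester and stand below 0.1 N and horizontal distance between tip and spot below 0.007 m and distance between tip and spot below 0.0075 m and angle between tester's own z axis and vertical below 0.1 rad and value of joint plunger between 0.003 and 0.009 m and contact force between tester and drive_plate between 1 and 8 N and linear speed of tester below 0.02 m/s); the arm keeps its last pose, push and grip.
It fails at once if the plunger is bottomed (value of joint plunger above 0.0115 m).
It fails at once if a bystander is moved by more than 20 mm (distance of any of vblock_a, vblock_b, setup_block, ring_gauge, gauge_block, plug_gauge from where it was at the start of the episode above 0.02 m).
It also fails if it takes over 69 s, if anything falls off the work surface, if the arm or the gripper's body presses on something with over 40 N, if the wrist force passes 120 N, or if a joint passes its speed limit or range.

## Working session

There is one attempt and no reset: what is moved stays moved. The work goes in short steps, Python scripts to look and compute and a tool call to move; the robot and the scene stay as the last step left them, time stands still between calls to the robot, and variables do not carry over. Pictures are saved under pics/ and viewed, at most 10 in all, crops included, and the job is handed in when it is done.

Besides the shell and the picture viewer there is one more tool, called after "Call:" as a command line: name --argument value ..., lists and objects as JSON in quotes. move_arm: Moves the arm, as the interface text tells. Its arguments: {"type":"object","properties":{"plan":{"type":"string"},"grip_force":{"type":"number"}},"required":["plan"]}

```bash
mkdir -p pics; ls; cat > h.py <<'E'
import numpy as np, cv2
from rig import env, viewer, recognise, pinpoint
def cam(n):
    c=viewer.calibration(n); R=np.array(c["R"]);t=np.array(c["t"])
    K=np.array([[c["fx"],0,c["cx"]],[0,c["fy"],c["cy"]],[0,0,1.]])
    return K,np.array([c["k1"],0,0,0.]),R,t
def ray(n,p):
    K,d,R,t=cam(n); u=cv2.undistortPoints(np.array(p,float).reshape(-1,1,2),K,d)[:,0]
    return -R.T@t, np.c_[u,np.ones(len(u))]@R
def onz(n,p,z):
    o,r=ray(n,p); return o+r*((z-o[2])/r[:,2])[:,None]
def proj(n,X):
    K,d,R,t=cam(n); return cv2.projectPoints(np.array(X,float).reshape(-1,1,3),cv2.Rodrigues(R)[0],t,K,d)[0][:,0]
def cloud(n,D):
    v,u=np.mgrid[0:480,0:640]; o,r=ray(n,np.c_[u.ravel(),v.ravel()])
    P=(o+r*D.ravel()[:,None]).reshape(480,640,3); P[D==0]=np.nan; return P
E
python3 - <<'E'
from h import *
np.set_printoptions(precision=3,suppress=True)
for n in("scene","top"):
    im,D=viewer.get_image(n); cv2.imwrite(f"pics/{n}0.png",im[:,:,::-1]); np.save(f"{n}0.npy",D)
    K,d,R,t=cam(n);print(n,K[0,0],-R.T@t,R[2])
    for o in("fixture","seat","drive_plate","spot","stand","tester"):
        print(o,[(np.round(x["pixel"]).tolist(),round(x["conf"],2)) for x in pinpoint(n,o)])
    for o in("stand","tester"): print(o,[(np.round(x["extent"]).tolist(),round(x["conf"],2)) for x in recognise(n,o)])
print(env.observe())
E
```

```text
pics
scene 434.7891904422264 [1.244 0.072 0.461] [-0.844 -0.065 -0.533]
fixture [([190.0, 248.0], 0.55)]
seat [([182.0, 229.0], 0.64)]
drive_plate [([447.0, 237.0], 0.89)]
spot [([430.0, 232.0], 0.97)]
stand [([303.0, 267.0], 0.73)]
tester [([362.0, 278.0], 0.97), ([447.0, 235.0], 0.42)]
stand [([300.0, 255.0, 50.0, 59.0], 0.75), ([377.0, 233.0, 50.0, 50.0], 0.73), ([190.0, 242.0, 71.0, 60.0], 0.25)]
tester [([361.0, 250.0, 15.0, 48.0], 0.91), ([294.0, 224.0, 23.0, 47.0], 0.65)]
top 462.94121251880046 [0.472 0.025 0.871] [ 0.128 -0.011 -0.992]
fixture [([458.0, 259.0], 0.63), ([401.0, 177.0], 0.3)]
seat [([461.0, 259.0], 0.95)]
drive_plate [([186.0, 293.0], 0.82), ([347.0, 152.0], 0.48), ([260.0, 346.0], 0.48)]
spot [([207.0, 292.0], 0.69)]
stand [([264.0, 279.0], 0.72), ([337.0, 233.0], 0.55), ([189.0, 296.0], 0.26)]
tester [([343.0, 233.0], 0.85), ([286.0, 218.0], 0.65)]
stand [([264.0, 281.0, 55.0, 54.0], 0.83), ([341.0, 231.0, 52.0, 61.0], 0.57)]
tester [([281.0, 211.0, 14.0, 20.0], 0.75), ([349.0, 224.0, 24.0, 27.0], 0.74)]
{'time_s': 0.9, 'q': array([-84.583,  21.808,  74.337,   0.001,  83.858, -12.337]), 'qvel': array([ 0.026, -0.069,  0.103, -0.024, -0.005,  0.03 ]), 'joint_efforts': array([ -0.005, -44.834, -23.146,  -0.   ,   0.001,  -0.   ]), 'position': array([ 0.168, -0.524,  0.231]), 'tool_rot': array([[ 0.952,  0.305,  0.   ],
       [ 0.305, -0.952,  0.   ],
       [ 0.   , -0.   , -1.   ]]), 'ft_force': array([ 0.54 ,  0.44 , -0.031]), 'wrist_torque': array([-0.037,  0.034, -0.007]), 'gripper_force': 0.0, 'grip_width': 0.08501972866742744}
```

View pics/scene0.png

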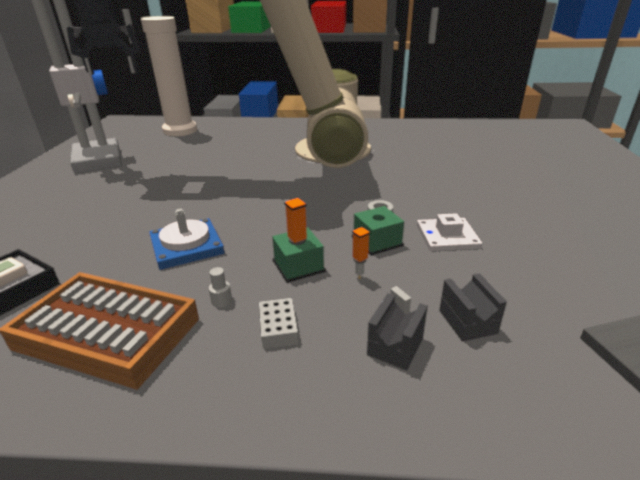

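View pics/top0.png

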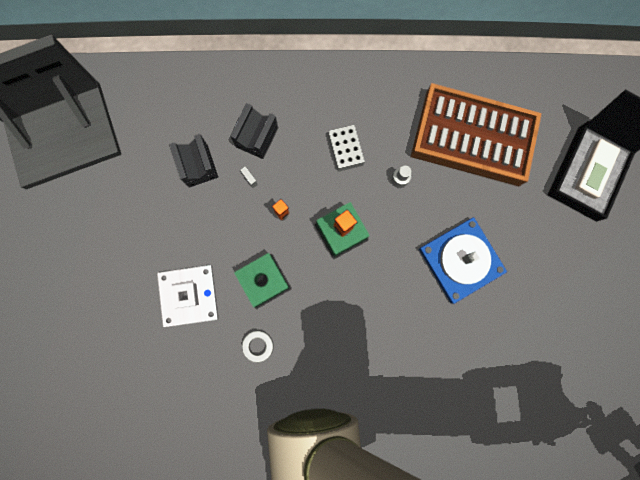

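The scene shows the plate at scene (447,232) / top (187,295), and the fixture at scene (185,240) / top (462,260). There are two green stands: an empty one at top (262,280), and one holding a tester at top (341,230). That second one is farthest to the robot's right. There are also two testers: a small one standing free at top (281,209), and a large one in the right-hand stand at top (345,222). I choose the stand at (341,230) and its tester, with a crop to check.

```bash
cat > m.py <<'E'
from h import *
np.set_printoptions(precision=4,suppress=True)
def rect(n,im,D,sel,zf,name):
    P=cloud(n,D); m=sel(im.astype(int),P).astype(np.uint8)
    k,l,s,c=cv2.connectedComponentsWithStats(m); 
    for i in sorted(range(1,k),key=lambda i:-s[i,4])[:3]:
        if s[i,4]<40: continue
        cs,_=cv2.findContours((l==i).astype(np.uint8),0,cv2.CHAIN_APPROX_NONE); p=max(cs,key=len)[:,0].astype(float)
        X=onz(n,p,zf)[:,:2]; r=cv2.minAreaRect((X*1000).astype(np.float32))
        print(n,name,"px",c[i],"area",s[i,4],"c",np.array(r[0])/1000,"size",np.array(r[1]),"ang",round(r[2],2), "zmed",np.nanmedian(P[l==i][:,2]))
E
python3 - <<'E'
from m import *
im=cv2.imread("pics/top0.png")[:,:,::-1];D=np.load("top0.npy")
blue=lambda i,P:(i[...,2]>i[...,0]+60)&(i[...,2]>i[...,1]+30)
org=lambda i,P:(i[...,0]>i[...,2]+120)&(i[...,0]>170)&(P[...,1]<0.2)&(P[...,1]>-.12)&(P[...,2]>.06)
grn=lambda i,P:(i[...,1]>i[...,0]+25)&(i[...,1]>i[...,2]+15)
wht=lambda i,P:(i.min(-1)>150)&(P[...,1]>.15)
shaft=lambda i,P:(P[...,2]>.06)&(P[...,1]<-.18)&(P[...,1]>-.35)&(P[...,0]<.6)
boss=lambda i,P:(P[...,2]>.03)&(P[...,1]>.2)&(P[...,1]<.35)&(P[...,0]<.5)&(P[...,0]>.3)
rect("top",im,D,blue,.02,"blue/fixture"); rect("top",im,D,blue,.012,"dot")
rect("top",im,D,org,.131,"tester"); rect("top",im,D,grn,.055,"stand"); rect("top",im,D,wht,.012,"plate")
rect("top",im,D,shaft,.075,"shaft"); rect("top",im,D,boss,.04,"boss")
wf=lambda i,P:(i.min(-1)>150)&(P[...,1]<-.15)&(P[...,1]>-.37)&(P[...,2]>.028)&(P[...,2]<.042)
rect("top",im,D,wf,.035,"seat")
cv2.imwrite("pics/crop0.png",np.hstack([cv2.resize(im[y-50:y+50,x-50:x+50],(260,260),interpolation=cv2.INTER_CUBIC) for x,y in((341,226),(187,295),(462,260))])[:,:,::-1])
for y in range(-1,1):
  pass
P=cloud("top",D); print("table z",np.nanmedian(P[150:400,380:420,2]))
E
```

```text
top blue/fixture px [461.2584 260.9927] area 1931 c [ 0.5487 -0.2547] size [119.6324 120.4087] ang 29.38 zmed 0.02096100365395548
top blue/fixture px [207.0233 292.5814] area 43 c [0.49   0.2193] size [11.8179 11.5077] ang 45.81 zmed 0.012926871648723859
top dot px [461.2584 260.9927] area 1931 c [ 0.5494 -0.2573] size [120.7576 121.5412] ang 29.38 zmed 0.02096100365395548
top dot px [207.0233 292.5814] area 43 c [0.4902 0.2212] size [11.9291 11.616 ] ang 45.81 zmed 0.012926871648723859
top tester px [345.5317 220.2778] area 252 c [ 0.6036 -0.0278] size [25.7935 25.9929] ang 36.8 zmed 0.13168320859207655
top tester px [279.8931 206.7252] area 131 c [0.6262 0.0788] size [18.6033 19.0138] ang 39.29 zmed 0.09647118328662196
top stand px [260.7698 279.686 ] area 1538 c [0.5117 0.1171] size [71.9372 71.2621] ang 29.75 zmed 0.055767699324218434
top stand px [341.8552 229.9409] area 1167 c [ 0.6031 -0.0275] size [72.2418 71.6379] ang 28.65 zmed 0.055885533226746054
top plate px [186.3542 295.879 ] area 2778 c [0.4843 0.2589] size [102.602  101.9116] ang 8.13 zmed 0.013184711092157131
top plate px [164.1182  43.32  ] area 2750 c [0.9881 0.3178] size [ 33.1233 451.9884] ang 0.0 zmed -0.7494380299299496
top plate px [10.0909 44.1932] area 176 c [0.9942 0.6368] size [24.9636 60.0679] ang 7.12 zmed -0.749864017993755
top shaft px [472.3646 257.3438] area 96 c [ 0.5475 -0.2526] size [15.3834 19.092 ] ang 29.81 zmed 0.07755851041199474
top boss px [183.1602 296.6279] area 387 c [0.4838 0.2568] size [37.3926 41.6373] ang 8.04 zmed 0.040933057347532165
top seat px [465.6244 258.8934] area 1688 c [ 0.5495 -0.2548] size [89.5346 86.3604] ang 89.57 zmed 0.03606509700254845
table z 0.0011237809810631383
```

View pics/crop0.png

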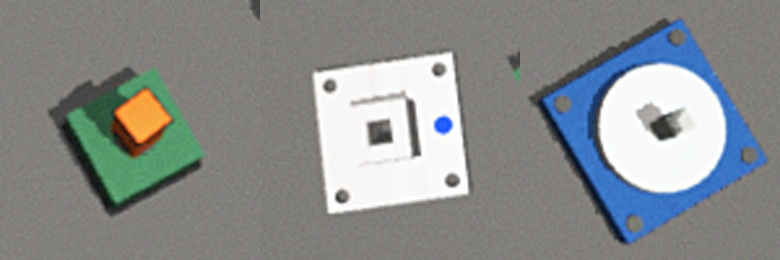

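The crop shows the large orange tester in the right-hand stand, the plate with its dot to image-right, and the fixture with its grey shaft. The choice is confirmed. I'll centre the plate by squeezing the boss twice, a quarter turn apart.

Call:
move_arm --plan "0.0338 -0.0406 0 0 0 0 0.085;0.0338 -0.0406 0 0 0 0 0.085;0.0338 -0.0406 0 0 0 0 0.085;0.0338 -0.0406 0 0 0 0 0.085;0.0338 -0.0406 0 0 0 0 0.085;0.0338 -0.0406 0 0 0 0 0.085;0.0338 -0.0406 0 0 0 0 0.085;0.0338 -0.0406 0 0 0 0 0.085;0.0338 -0.0406 0 0 0 0 0.085;0.0338 -0.0406 0 0 0 0 0.085;0.0338 -0.0406 0 0 0 0 0.085;0.0338 -0.0406 0 0 0 0 0.085" --grip_force 20

```text
time_s: 2.4
position: [0.4059, 0.0657, 0.2316]
tool_rot: [[0.952, 0.305, 0.001], [0.305, -0.952, -0.0], [0.001, 0.0, -1.0]]
ft_force: [1.7, -0.8, 0.9]
grip_width: 0.0849
gripper_force: 0.0
```

Call:
move_arm --plan "0.0338 -0.0406 0 0 0 0 0.085;0.0338 -0.0406 0 0 0 0 0.085;0.0338 -0.0406 0 0 0 0 0.085;0.0338 -0.0406 0 0 0 0 0.085;0 0 0 0 0 -0.175 0.085;0 0 0 0 0 -0.175 0.085;0 0 0 0 0 -0.175 0.085;0 0 0 0 0 -0.175 0.085;0 0 0 0 0 -0.175 0.085;0 0 0 0 0 -0.175 0.085;0 0 0 0 0 -0.175 0.085;0 0 0 0 0 -0.175 0.085"

```text
time_s: 3.9
position: [0.4847, 0.2598, 0.2313]
tool_rot: [[-0.144, 0.99, 0.0], [0.99, 0.144, 0.0], [0.0, 0.0, -1.0]]
ft_force: [-0.1, 0.4, 0.1]
grip_width: 0.0849
gripper_force: 0.0
```

```bash
cat > d.py <<'E'
from h import *
np.set_printoptions(precision=4,suppress=True)
def delta(x,y,z,yaw):
    s=env.observe(); R=np.array(s["tool_rot"]); p=np.array(s["position"])
    cy=np.degrees(np.arctan2(R[1,0],R[0,0])); 
    Rt=cv2.Rodrigues(np.array([0,0,np.radians(yaw)]))[0]@np.diag([1,-1,-1.])
    rv=cv2.Rodrigues(R.T@Rt)[0].ravel()
    print("t",round(s["time_s"],2),"p",p,"yaw",round(cy,2),"F",s["ft_force"],"w",round(s["grip_width"],4),"gf",round(s["gripper_force"],1),"q6",s["q"][5],"q1",s["q"][0])
    print("shift(tool)",R.T@(np.array([x,y,z])-p),"rot",rv)
E
python3 -c "
from d import *
delta(.4845,.2589,.018,98.1)"
```

```text
t 3.9 p [0.4847 0.2598 0.2313] yaw 98.3 F [-0.1138  0.3576  0.0732] w 0.0849 gf 0.0 q6 7.554183955577092 q1 15.849987990671389
shift(tool) [-0.0008 -0.0003  0.2133] rot [ 0.     -0.      0.0034]
```

Call:
move_arm --plan "-0.0008 -0.0003 0.05 0 0 0.0034 0.085;0 0 0.06 0 0 0 0.085;0 0 0.06 0 0 0 0.085;0 0 0.035 0 0 0 0.085;0 0 0.006 0 0 0 0.085;0 0 0 0 0 0 0.035;0 0 0 0 0 0 0.035;0 0 0 0 0 0 0.035;0 0 0 0 0 0 0.035;0 0 0 0 0 0 0.035;0 0 0 0 0 0 0.035;0 0 0 0 0 0 0.035"

```text
time_s: 5.4
position: [0.4851, 0.2591, 0.0218]
tool_rot: [[-0.135, 0.991, 0.002], [0.991, 0.135, 0.001], [0.0, 0.003, -1.0]]
ft_force: [-2.5, 0.3, 7.6]
grip_width: 0.0399
gripper_force: 22.2
```

```bash
python3 -c "
from d import *
delta(.4845,.2589,.018,98.1)"
```

```text
t 5.4 p [0.4851 0.2591 0.0218] yaw 97.77 F [-2.5354  0.3382  7.6191] w 0.0399 gf 22.2 q6 8.002137586179336 q1 15.772406684065169
shift(tool) [-0.0001 -0.0007  0.0038] rot [ 0.0025 -0.0004 -0.0058]
```

Call:
move_arm --plan "0 0 0 0 0 0 0.085;0 0 0 0 0 0 0.085;0 0 -0.004 0 0 0 0.085;0 0 0 0 0 0.1745 0.085;0 0 0 0 0 0.1745 0.085;0 0 0 0 0 0.1745 0.085;0 0 0 0 0 0.1745 0.085;0 0 0 0 0 0.1745 0.085;0 0 0 0 0 0.1745 0.085;0 0 0 0 0 0.1745 0.085;0 0 0 0 0 0.1745 0.085;0 0 0 0 0 0.1745 0.085"

```text
time_s: 6.9
position: [0.4846, 0.2589, 0.0245]
tool_rot: [[0.992, 0.13, 0.0], [0.13, -0.992, 0.0], [0.0, -0.0, -1.0]]
ft_force: [0.0, -0.3, -0.0]
grip_width: 0.0852
gripper_force: 0.0
```

```bash
python3 -c "
from d import *
delta(.4851,.2589,.022,8.0)"
```

```text
t 6.9 p [0.4846 0.2589 0.0245] yaw 7.46 F [ 0.0329 -0.3271 -0.0499] w 0.0852 gf 0.0 q6 98.31123586939209 q1 15.77039671756136
shift(tool) [0.0005 0.0001 0.0025] rot [-0.     -0.0001 -0.0094]
```

Call:
move_arm --plan "0.0005 0.0001 0.0025 0 0 -0.0094 0.085;0 0 0 0 0 0 0.03;0 0 0 0 0 0 0.03;0 0 0 0 0 0 0.03;0 0 0 0 0 0 0.03;0 0 0 0 0 0 0.03;0 0 0 0 0 0 0.03;0 0 0 0 0 0 0.03;0 0 0 0 0 0 0.03" --grip_force 50

```text
time_s: 8.02
position: [0.4851, 0.2589, 0.0222]
tool_rot: [[0.989, 0.145, 0.001], [0.145, -0.989, 0.0], [0.001, 0.0, -1.0]]
ft_force: [-0.8, -1.6, 5.3]
grip_width: 0.0386
gripper_force: 52.2
```

Call:
move_arm --plan "0 0 -0.01 0 0 0 0.03;0 0 -0.03 0 0 0 0.03;0 0 -0.05 0 0 0 0.03;0 0 -0.05 0 0 0 0.03;0 0 -0.04 0 0 0 0.03;0 0 0 0 0 0 0.03;0 0 0 0 0 0 0.03"

```text
time_s: 8.9
position: [0.4841, 0.2586, 0.2]
tool_rot: [[0.989, 0.145, -0.003], [0.145, -0.989, -0.001], [-0.004, 0.0, -1.0]]
ft_force: [-0.5, 0.2, -5.7]
grip_width: 0.0388
gripper_force: 52.0
```

```bash
python3 -c "
from d import *
delta(.5487,-.2547,.2,29.4)"
```

```text
t 8.9 p [0.4841 0.2586 0.2   ] yaw 8.33 F [-0.4817  0.2179 -5.6808] w 0.0388 gf 52.0 q6 97.42525213234929 q1 15.75146227002188
shift(tool) [-0.0104  0.5173  0.0002] rot [-0.0002  0.0036 -0.3678]
```

Call:
move_arm --plan "-0.001 0.03 0 0 0 0 0.03;-0.001 0.05 0 0 0 0 0.03;-0.001 0.055 0 0 0 0 0.03;-0.001 0.055 0 0 0 0 0.03;-0.001 0.055 0 0 0 0 0.03;-0.001 0.055 0 0 0 0 0.03;-0.001 0.055 0 0 0 0 0.03;-0.001 0.055 0 0 0 0 0.03;-0.001 0.05 0 0 0 0 0.03;-0.0014 0.035 0 0 0 0 0.03;0 0.0223 0 0 0 0 0.03;0 0 0 0 0 0 0.03"

```text
time_s: 10.4
position: [0.5493, -0.2552, 0.2001]
tool_rot: [[0.99, 0.143, -0.002], [0.143, -0.99, 0.002], [-0.002, -0.002, -1.0]]
ft_force: [0.0, 0.5, -5.6]
grip_width: 0.0387
gripper_force: 52.3
```

Call:
move_arm --plan "0 0 0 0 0 -0.092 0.03;0 0 0 0 0 -0.092 0.03;0 0 0 0 0 -0.092 0.03;0 0 0 0 0 -0.092 0.03;0 0 0 0 0 0 0.03;0 0 0 0 0 0 0.03"

```text
time_s: 11.15
position: [0.5496, -0.2537, 0.2016]
tool_rot: [[0.872, 0.49, -0.0], [0.49, -0.872, 0.001], [-0.0, -0.001, -1.0]]
ft_force: [-0.5, 0.4, -5.1]
grip_width: 0.0391
gripper_force: 52.3
```

```bash
python3 - <<'E'
from m import *; from d import delta
delta(.5487,-.2547,.14,29.4)
for n in("top","scene"):
    im,D=viewer.get_image(n); cv2.imwrite(f"pics/{n}1.png",im[:,:,::-1]); np.save(f"{n}1.npy",D)
    z=float(env.observe()["position"][2])
    hold=lambda i,P:(i.min(-1)>(110))&(P[...,1]<-.15)&(P[...,1]>-.37)&(P[...,0]<.65)&(P[...,0]>.45)&(P[...,2]>z-.03)&(P[...,2]<z+.01)
    rect(n,im,D,hold,z-.008,"held")
im=cv2.imread("pics/top1.png");im2=cv2.imread("pics/scene1.png")
cv2.imwrite("pics/crop1.png",np.hstack([cv2.resize(im[180:330,390:540],(400,400)),cv2.resize(im2[120:280,110:270],(400,400))]))
E
```

```text
t 11.15 p [ 0.5496 -0.2537  0.2016] yaw 29.35 F [-0.5378  0.403  -5.1164] w 0.0391 gf 52.3 q6 24.671275985459058 q1 -35.97452848072157
shift(tool) [-0.0013  0.0005  0.0616] rot [-0.0008  0.0001 -0.0008]
top held px [484.3487 238.1791] area 1781 c [ 0.5569 -0.2456] size [ 81.7216 103.9474] ang 28.91 zmed 0.1923582065125129
scene held px [166.1189 156.0259] area 925 c [ 0.5624 -0.2486] size [102.2021 100.5942] ang 30.58 zmed 0.18939655070838424
```

View pics/crop1.png

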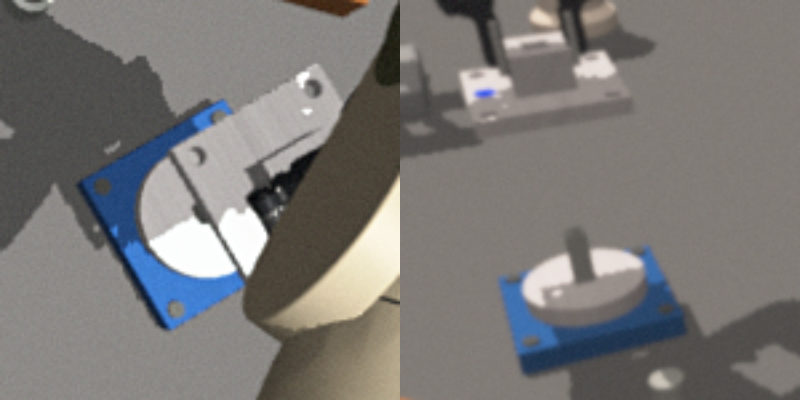

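The crop shows the plate held level above the fixture, with the dot visible in the scene view. Next I'll refine the shaft position using both cameras.

```bash
python3 - <<'E'
from m import *
from scipy.optimize import least_squares
s=env.observe();R=np.array(s["tool_rot"]);p=np.array(s["position"])
# dot bias: expected vs seen
exp=p+R@np.array([0,.038,.0222-.012])
for n in("scene",):
    im=cv2.imread(f"pics/{n}1.png")[:,:,::-1].astype(int)
    m=((im[...,2]>im[...,0]+60)&(im[...,2]>im[...,1]+40)).astype(np.uint8); m[200:]=0
    k,l,st,c=cv2.connectedComponentsWithStats(m); i=1+np.argmax(st[1:,4]); print("dot",n,c[i],st[i,4],"exp px",proj(n,exp),onz(n,c[i],exp[2]),exp)
for n in("top","scene"):
    im=cv2.imread(f"pics/{n}0.png")[:,:,::-1].astype(int);D=np.load(f"{n}0.npy");P=cloud(n,D)
    reg=(np.hypot(P[...,0]-.549,P[...,1]+.2547)<.055)
    m=(reg&(im.min(-1)>(150 if n=="top" else 165))&(P[...,2]>.030)&(P[...,2]<.042)).astype(np.uint8)
    cs,_=cv2.findContours(m,0,cv2.CHAIN_APPROX_NONE);q=max(cs,key=len)[:,0].astype(float)
    X=onz(n,q,.035)[:,:2]
    X=X[cv2.convexHull((X*1e4).astype(np.float32),returnPoints=False).ravel()]
    f=least_squares(lambda v:np.hypot(*(X-v[:2]).T)-v[2],[.549,-.2547,.045],loss="soft_l1",f_scale=.0005)
    print(n,"seat circle",f.x,"n",len(X),np.std(f.fun))
    # shaft points
    for lo,hi in((.045,.058),(.058,.072),(.074,.084)):
        a=(np.hypot(P[...,0]-.549,P[...,1]+.2547)<.025)&(P[...,2]>lo)&(P[...,2]<hi); v=P[a]
        if len(v): print(n,"shaft",lo,len(v),v.mean(0),v.min(0),v.max(0))
    # blue corners
    b=(np.hypot(P[...,0]-.549,P[...,1]+.2547)<.1)&(im[...,2]>im[...,0]+50)&(im[...,2]>im[...,1]+25)&(P[...,2]>.014)
    cs,_=cv2.findContours(b.astype(np.uint8),0,cv2.CHAIN_APPROX_NONE);X=onz(n,max(cs,key=len)[:,0].astype(float),.02)[:,:2]
    r=cv2.minAreaRect((X*1000).astype(np.float32));print(n,"base",r)
E
```

```text
dot scene [595.9205  17.9634] 1120 exp px [[143.3796 155.8531]] [[-1.4408  1.3064  0.1915]] [ 0.5683 -0.2872  0.1915]
top seat circle [ 0.5487 -0.2547  0.0445] n 42 0.0004237084926395431
top shaft 0.045 26 [ 0.5458 -0.2496  0.0516] [ 0.5379 -0.2573  0.0454] [ 0.5577 -0.2449  0.0566]
top shaft 0.058 29 [ 0.5463 -0.2493  0.0653] [ 0.5385 -0.2549  0.059 ] [ 0.5564 -0.2452  0.0716]
top shaft 0.074 66 [ 0.5481 -0.2535  0.0794] [ 0.5391 -0.2642  0.0742] [ 0.5568 -0.2468  0.0836]
top base ((548.6878662109375, -254.47650146484375), (119.20233154296875, 120.65631103515625), 29.392486572265625)
scene seat circle [ 0.552  -0.2545  0.044 ] n 40 0.000805016812675198
scene shaft 0.045 54 [ 0.5543 -0.253   0.0515] [ 0.5498 -0.2631  0.0453] [ 0.5593 -0.246   0.0572]
scene shaft 0.058 60 [ 0.5544 -0.2526  0.0653] [ 0.5491 -0.2622  0.0585] [ 0.5593 -0.2452  0.0716]
scene shaft 0.074 40 [ 0.5504 -0.2547  0.0773] [ 0.5416 -0.2638  0.074 ] [ 0.5571 -0.2458  0.0805]
scene base ((556.531005859375, -252.15016174316406), (123.88187408447266, 118.17446899414062), 30.05947494506836)
```

Call:
move_arm --plan "-0.001 0.0005 0.04 0 0 -0.0008 0.03;0 0 0.04 0 0 0 0.03;0 0 0.01 0 0 0 0.03;0 0 0 0 0 0 0.03;0 0 0 0 0 0 0.03"

```text
time_s: 11.88
position: [0.5498, -0.2559, 0.1136]
tool_rot: [[0.871, 0.492, 0.003], [0.492, -0.871, -0.002], [0.001, 0.003, -1.0]]
ft_force: [0.3, -0.5, -4.6]
grip_width: 0.0389
gripper_force: 52.3
```

```bash
python3 -c "
from d import *
delta(.549,-.2546,.1,29.4)"
```

```text
t 11.88 p [ 0.5498 -0.2559  0.1136] yaw 29.45 F [ 0.2792 -0.537  -4.5801] w 0.0389 gf 52.3 q6 24.415038385711664 q1 -36.13434513314995
shift(tool) [-0.     -0.0016  0.0136] rot [ 0.003  -0.0014  0.0009]
```

Call:
move_arm --plan "0 -0.0014 0.004 0 0 0 0.03;0 0 0 0 0 0 0.03;0 0 0 0 0 0 0.03;0 0 0 0 0 0 0.03"

```text
time_s: 12.38
position: [0.5483, -0.2542, 0.108]
tool_rot: [[0.871, 0.492, 0.0], [0.492, -0.871, -0.0], [0.0, 0.0, -1.0]]
ft_force: [0.1, -0.7, -4.4]
grip_width: 0.0387
gripper_force: 52.4
```

Call:
move_arm --plan "0 0 0.003 0 0 0 0.03;0 0 0.003 0 0 0 0.03;0 0 0 0 0 0 0.03;0 0 0 0 0 0 0.03"

```text
time_s: 12.88
position: [0.5483, -0.2542, 0.1018]
tool_rot: [[0.871, 0.492, -0.0], [0.492, -0.871, 0.0], [-0.0, -0.0, -1.0]]
ft_force: [-0.9, 0.3, -5.4]
grip_width: 0.0389
gripper_force: 52.3
```

```bash
python3 -c "
from d import *
delta(.549,-.2546,.09,29.4)"
```

```text
t 12.88 p [ 0.5483 -0.2542  0.1018] yaw 29.45 F [-0.8716  0.3291 -5.3979] w 0.0389 gf 52.3 q6 24.461872708513933 q1 -36.08599256372345
shift(tool) [0.0004 0.0007 0.0118] rot [-0.      0.      0.0009]
```

Settled. I'll correct by 0.4/0.7 mm and descend.

Call:
move_arm --plan "0.0004 0.0007 0.002 0 0 0 0.03;0 0 0.002 0 0 0 0.03;0 0 0.001 0 0 0 0.03;0 0 0 0 0 0 0.03"

```text
time_s: 13.38
position: [0.5489, -0.2547, 0.0967]
tool_rot: [[0.871, 0.492, -0.0], [0.492, -0.871, 0.0], [-0.0, -0.0, -1.0]]
ft_force: [-0.1, -0.9, -5.9]
grip_width: 0.0389
gripper_force: 52.4
```

Call:
move_arm --plan "0 0 0.001 0 0 0 0.03;0 0 0.001 0 0 0 0.03;0 0 0.001 0 0 0 0.03;0 0 0 0 0 0 0.03"

```text
time_s: 13.88
position: [0.5489, -0.2547, 0.0937]
tool_rot: [[0.871, 0.492, -0.0], [0.492, -0.871, -0.0], [-0.0, -0.0, -1.0]]
ft_force: [-1.9, -1.7, -4.7]
grip_width: 0.0388
gripper_force: 52.4
```

Call:
move_arm --plan "0 0 0.002 0 0 0 0.03;0 0 0.002 0 0 0 0.03;0 0 0.002 0 0 0 0.03;0 0 0.002 0 0 0 0.03;0 0 0 0 0 0 0.03"

```text
time_s: 14.5
position: [0.5488, -0.2546, 0.0855]
tool_rot: [[0.871, 0.492, -0.001], [0.492, -0.871, 0.0], [-0.0, -0.0, -1.0]]
ft_force: [-3.1, -3.1, -7.0]
grip_width: 0.0392
gripper_force: 52.4
```

```bash
python3 -c "
from d import *
delta(.549,-.2546,.057,29.4)"
```

```text
t 14.5 p [ 0.5488 -0.2546  0.0855] yaw 29.45 F [-3.0747 -3.0843 -6.9581] w 0.0392 gf 52.4 q6 24.468418508837498 q1 -36.08172426600769
shift(tool) [0.0002 0.0001 0.0285] rot [-0.0004  0.0004  0.0009]
```

Call:
move_arm --plan "-0.0004 0.0001 0.003 0 0 0 0.03;0 0 0.003 0 0 0 0.03;0 0 0.003 0 0 0 0.03;0 0 0.003 0 0 0 0.03;0 0 0 0 0 0 0.03"

```text
time_s: 15.12
position: [0.5487, -0.2547, 0.0734]
tool_rot: [[0.871, 0.492, -0.0], [0.492, -0.871, 0.001], [0.0, -0.001, -1.0]]
ft_force: [0.0, -0.5, -5.9]
grip_width: 0.0384
gripper_force: 52.4
```

Call:
move_arm --plan "0 0 0.003 0 0 0 0.03;0 0 0.003 0 0 0 0.03;0 0 0.003 0 0 0 0.03;0 0 0 0 0 0 0.03"

```text
time_s: 15.62
position: [0.5487, -0.2547, 0.0645]
tool_rot: [[0.871, 0.492, -0.0], [0.492, -0.871, 0.0], [-0.0, -0.001, -1.0]]
ft_force: [0.3, -0.5, -4.7]
grip_width: 0.0389
gripper_force: 52.4
```

Call:
move_arm --plan "0 0 0.003 0 0 0 0.03;0 0 0.002 0 0 0 0.03;0 0 0.001 0 0 0 0.03;0 0 0 0 0 0 0.03"

```text
time_s: 16.12
position: [0.5487, -0.2549, 0.0588]
tool_rot: [[0.871, 0.492, -0.0], [0.492, -0.871, 0.0], [-0.0, -0.0, -1.0]]
ft_force: [0.5, 0.0, -5.1]
grip_width: 0.0386
gripper_force: 52.4
```

Call:
move_arm --plan "0 0 0.001 0 0 0 0.03;0 0 0.001 0 0 0 0.03;0 0 0 0 0 0 0.03"

```text
time_s: 16.5
position: [0.5487, -0.2549, 0.0572]
tool_rot: [[0.871, 0.492, 0.0], [0.492, -0.871, -0.0], [0.0, 0.0, -1.0]]
ft_force: [-0.9, 0.6, -0.1]
grip_width: 0.039
gripper_force: 52.8
```

Seated: the weight is taken up at z = 0.0572, where I expected it. Releasing and rising.

Call:
move_arm --plan "0 0 0 0 0 0 0.06;0 0 0 0 0 0 0.085;0 0 0 0 0 0 0.085;0 0 0 0 0 0 0.085;0 0 -0.02 0 0 0 0.085;0 0 -0.05 0 0 0 0.085;0 0 -0.05 0 0 0 0.085;0 0 -0.05 0 0 0 0.085;0 0 0 0 0 0 0.085"

```text
time_s: 17.62
position: [0.5498, -0.2556, 0.231]
tool_rot: [[0.871, 0.492, 0.007], [0.492, -0.871, -0.005], [0.003, 0.008, -1.0]]
ft_force: [-0.4, -0.3, -0.4]
grip_width: 0.0849
gripper_force: 0.0
```

```bash
python3 - <<'E'
from m import *; from d import delta
delta(.604,-.0278,.22,36.8)
for n in("scene",):
    im,D=viewer.get_image(n); cv2.imwrite(f"pics/{n}2.png",im[:,:,::-1]); np.save(f"{n}2.npy",D);P=cloud(n,D)
    r=np.hypot(P[...,0]-.549,P[...,1]+.255); w=im.min(-1)>150
    a=w&(r<.08)&(r>.03); print(n,"plate z",np.nanpercentile(P[a][:,2],[20,50,80]),a.sum())
    print(pinpoint(n,"spot"))
    cv2.imwrite("pics/crop2.png",cv2.resize(im[170:310,110:270,::-1],(640,560)))
    m=((im[...,2].astype(int)>im[...,0]+60)&(im[...,2].astype(int)>im[...,1]+30)&(P[...,2]>.038)&(r<.08)).astype(np.uint8)
    k,l,st,c=cv2.connectedComponentsWithStats(m)
    print([(c[i],st[i,4],onz(n,c[i],.047)) for i in range(1,k)])
print(onz("scene",pinpoint("scene","spot")[0]["pixel"],.047))
E
```

```text
t 17.62 p [ 0.5498 -0.2556  0.231 ] yaw 29.46 F [-0.4296 -0.2582 -0.3959] w 0.0849 gf 0.0 q6 24.43017866641182 q1 -36.10760635950361
shift(tool) [ 0.1592 -0.1717  0.0103] rot [ 0.0078 -0.003  -0.1281]
scene plate z [0.0448 0.0454 0.0461] 868
[{'pixel': [162.7, 230.9], 'conf': 0.88}]
[(array([98. , 72.5]), np.int32(2), array([[-0.799 , -1.1268,  0.047 ]])), (array([156. , 227.5]), np.int32(2), array([[ 0.5618, -0.301 ,  0.047 ]])), (array([161.5909, 229.8636]), np.int32(22), array([[ 0.5697, -0.2871,  0.047 ]])), (array([161.2333, 236.3667]), np.int32(30), array([[ 0.5923, -0.2788,  0.047 ]])), (array([172. , 235.5]), np.int32(2), array([[ 0.5884, -0.2603,  0.047 ]])), (array([185.    , 235.6667]), np.int32(3), array([[ 0.5878, -0.2364,  0.047 ]])), (array([170., 238.]), np.int32(1), array([[ 0.5971, -0.2607,  0.047 ]]))]
[[ 0.5733 -0.2836  0.047 ]]
```

View pics/crop2.png

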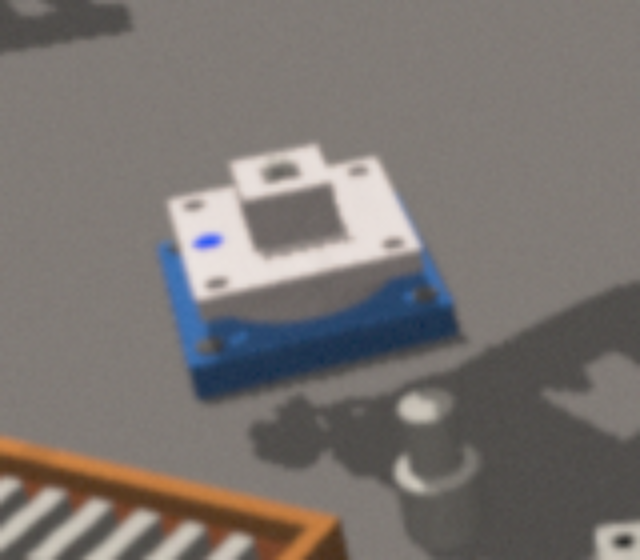

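The plate sits flat on the seat, with the shaft end showing in the bore and the dot at crop (208,241). Now the tester.

Call:
move_arm --plan "0.0318 -0.0343 0 0 0 0 0.085;0.0318 -0.0343 0 0 0 0 0.085;0.0318 -0.0343 0 0 0 0 0.085;0.0318 -0.0343 0 0 0 0 0.085;0.032 -0.0345 0 0 0 0 0.085;0 0 0.01 0 0 -0.064 0.085;0 0 0 0 0 -0.064 0.085;0 0 0 0 0 0 0.085;0 0 0 0 0 0 0.085"

```text
time_s: 18.9
position: [0.6027, -0.0272, 0.2161]
tool_rot: [[0.802, 0.598, -0.001], [0.598, -0.802, 0.0], [-0.001, -0.001, -1.0]]
ft_force: [-0.2, 0.6, -0.3]
grip_width: 0.0851
gripper_force: 0.0
```

```bash
python3 -c "
from d import *
delta(.604,-.0278,.081,36.8)"
```

```text
t 18.9 p [ 0.6027 -0.0272  0.2161] yaw 36.71 F [-0.1694  0.5556 -0.2877] w 0.0851 gf 0.0 q6 39.48018787036993 q1 -13.813148787370817
shift(tool) [0.0008 0.0014 0.1351] rot [-0.0009  0.0008 -0.0016]
```

Call:
move_arm --plan "0.0008 0.0014 0.03 0 0 0 0.085;0 0 0.05 0 0 0 0.085;0 0 0.04 0 0 0 0.085;0 0 0.015 0 0 0 0.085;0 0 0 0 0 0 0.085;0 0 0 0 0 0 0.02;0 0 0 0 0 0 0.02;0 0 0 0 0 0 0.02;0 0 0 0 0 0 0.02;0 0 0 0 0 0 0.02;0 0 0 0 0 0 0.02;0 0 0 0 0 0 0.02" --grip_force 40

```text
time_s: 20.4
position: [0.6046, -0.0277, 0.0825]
tool_rot: [[0.801, 0.599, 0.001], [0.599, -0.801, -0.0], [0.001, 0.001, -1.0]]
ft_force: [-2.0, 0.6, 6.1]
grip_width: 0.0253
gripper_force: 39.5
```

```bash
python3 -c "
from d import *
delta(.604,-.0278,.081,36.8)"
```

```text
t 20.4 p [ 0.6046 -0.0277  0.0825] yaw 36.79 F [-1.966   0.6078  6.1467] w 0.0253 gf 39.5 q6 39.38780551958431 q1 -13.821969753188768
shift(tool) [-0.0005 -0.0003  0.0015] rot [ 0.0007 -0.0007 -0.0002]
```

Call:
move_arm --plan "0 0 -0.01 0 0 0 0.02;0 0 -0.03 0 0 0 0.02;0 0 -0.04 0 0 0 0.02;0 0 -0.04 0 0 0 0.02;0 0 -0.02 0 0 0 0.02;0 0 0 0 0 0 0.02;0 0 0 0 0 0 0.02"

```text
time_s: 21.28
position: [0.6039, -0.0276, 0.2205]
tool_rot: [[0.801, 0.599, -0.002], [0.599, -0.801, 0.001], [-0.001, -0.002, -1.0]]
ft_force: [0.7, 0.2, -3.0]
grip_width: 0.0259
gripper_force: 39.7
```

```bash
python3 - <<'E'
from d import *
delta(.5675,-.2879,.2225,36.8)
im,D=viewer.get_image("scene"); cv2.imwrite("pics/s3.png",im[:,:,::-1]); np.save("s3.npy",D)
s=env.observe();R=np.array(s["tool_rot"]);p=np.array(s["position"])
e=p+R@[0,0,.0775]; q=proj("scene",e)[0]; print("exp tip",e,q,pinpoint("scene","tip"))
u,v=q.astype(int); cv2.imwrite("pics/crop3.png",cv2.resize(im[v-110:v+30,u-70:u+70,::-1],(560,560)))
E
```

```text
t 21.27 p [ 0.6039 -0.0276  0.2205] yaw 36.79 F [ 0.7207  0.205  -3.0134] w 0.0259 gf 39.7 q6 39.38524125285212 q1 -13.825549088040512
shift(tool) [-0.185   0.1867 -0.0021] rot [-0.0018  0.0015 -0.0002]
exp tip [ 0.6037 -0.0276  0.1429] [295.1101 194.5061] []
```

View pics/crop3.png

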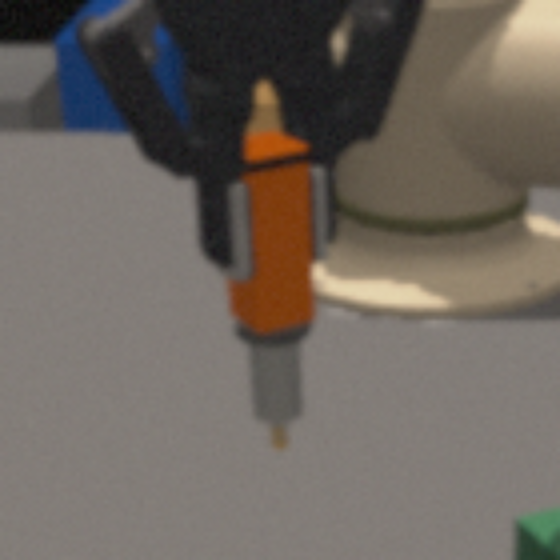

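The tester is held upright, with its tip at crop (280,447), within about 1 px of where I predicted. Moving over the dot.

Call:
move_arm --plan "-0.02 0.02 0 0 0 0 0.02;-0.03 0.03 0 0 0 0 0.02;-0.035 0.035 0 0 0 0 0.02;-0.035 0.035 0 0 0 0 0.02;-0.03 0.03 0 0 0 0 0.02;-0.02 0.02 0 0 0 0 0.02;-0.015 0.0167 0 0 0 0 0.02;0 0 0.03 0 0 0 0.02;0 0 0.03 0 0 0 0.02;0 0 0 0 0 0 0.02;0 0 0 0 0 0 0.02;0 0 0 0 0 0 0.02"

```text
time_s: 22.88
position: [0.5685, -0.2882, 0.1633]
tool_rot: [[0.801, 0.599, 0.002], [0.599, -0.801, -0.002], [0.001, 0.002, -1.0]]
ft_force: [0.3, 0.1, -1.9]
grip_width: 0.0258
gripper_force: 39.7
```

```bash
python3 -c "
from d import *
delta(.5675,-.2879,.1185,36.8)"
```

```text
t 22.88 p [ 0.5685 -0.2882  0.1633] yaw 36.8 F [ 0.2709  0.1361 -1.8874] w 0.0258 gf 39.7 q6 15.688120083692162 q1 -37.506867605568765
shift(tool) [-0.0007 -0.001   0.0448] rot [ 0.0024 -0.0007  0.0001]
```

Call:
move_arm --plan "-0.0005 -0.0006 0.016 0 0 0 0.02;0 0 0.01 0 0 0 0.02;0 0 0.005 0 0 0 0.02;0 0 0 0 0 0 0.02;0 0 0 0 0 0 0.02;0 0 0 0 0 0 0.02"

```text
time_s: 23.62
position: [0.5674, -0.2879, 0.1312]
tool_rot: [[0.801, 0.599, 0.001], [0.599, -0.801, -0.0], [0.0, 0.001, -1.0]]
ft_force: [-0.1, 0.6, -1.9]
grip_width: 0.0257
gripper_force: 39.9
```

```bash
python3 - <<'E'
from d import *
delta(.5675,-.2879,.1185,36.8)
im,D=viewer.get_image("scene"); cv2.imwrite("pics/s4.png",im[:,:,::-1])
s=env.observe();R=np.array(s["tool_rot"]);p=np.array(s["position"])
e=p+R@[0,0,.0775]; print(e,proj("scene",e))
cv2.imwrite("pics/crop4.png",cv2.resize(im[160:260,110:230,::-1],(720,600),interpolation=cv2.INTER_CUBIC))
E
```

```text
t 23.62 p [ 0.5674 -0.2879  0.1312] yaw 36.79 F [-0.0835  0.6469 -1.8738] w 0.0257 gf 39.9 q6 15.661972617892722 q1 -37.549440191468605
shift(tool) [0.0001 0.     0.0127] rot [ 0.0006 -0.0002 -0.0002]
[ 0.5674 -0.288   0.0537] [[160.8714 226.1365]]
```

View pics/crop4.png

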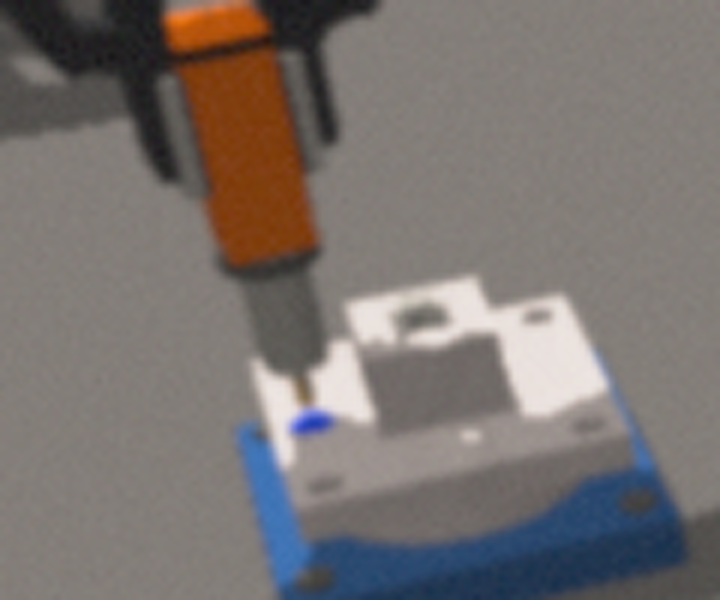

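The tip is just above the dot: tip at crop (306,403), dot at (311,422), and the two are aligned. I'll press gently while watching the force.

Call:
move_arm --plan "0 0 0.003 0 0 0 0.02;0 0 0.003 0 0 0 0.02;0 0 0.002 0 0 0 0.02;0 0 0.001 0 0 0 0.02;0 0 0 0 0 0 0.02;0 0 0 0 0 0 0.02;0 0 0 0 0 0 0.02"

```text
time_s: 24.55
position: [0.5673, -0.2879, 0.1219]
tool_rot: [[0.801, 0.599, 0.0], [0.599, -0.801, -0.0], [0.0, 0.0, -1.0]]
ft_force: [-0.3, 1.4, -0.1]
grip_width: 0.0256
gripper_force: 40.1
```

```bash
python3 - <<'E'
from d import *
delta(.5675,-.2879,.1185,36.8)
F=[]
for i in range(6):
    viewer.get_image("scene"); F.append(env.observe()["ft_force"])
print(np.mean(F,0),np.std(F,0))
E
```

```text
t 24.55 p [ 0.5673 -0.2879  0.1219] yaw 36.79 F [-0.2681  1.3748 -0.0672] w 0.0256 gf 40.1 q6 15.66082301265952 q1 -37.55066436079012
shift(tool) [0.0002 0.0002 0.0034] rot [ 0.0001 -0.     -0.0002]
[-0.2561  0.64   -0.1741] [0.5281 0.514  0.5632]
```

Push is about 1.9 N, so the plunger is about 2.7 mm in, which agrees with the geometry. 3.3 mm more.

Call:
move_arm --plan "0 0 0.0013 0 0 0 0.02;0 0 0.001 0 0 0 0.02;0 0 0.001 0 0 0 0.02;0 0 0 0 0 0 0.02;0 0 0 0 0 0 0.02;0 0 0 0 0 0 0.02"

```text
time_s: 25.6
position: [0.5673, -0.2879, 0.1186]
tool_rot: [[0.801, 0.599, 0.0], [0.599, -0.801, -0.0], [0.0, 0.0, -1.0]]
ft_force: [-0.6, 0.8, 0.7]
grip_width: 0.0252
gripper_force: 40.2
```

```bash
python3 - <<'E'
from d import *
F=[]
for i in range(10):
    im,D=viewer.get_image("scene"); F.append(env.observe()["ft_force"])
delta(.5675,-.2879,.1185,36.8)
print(np.mean(F,0),np.std(F,0))
cv2.imwrite("pics/crop5.png",cv2.resize(im[160:260,110:230,::-1],(720,600),interpolation=cv2.INTER_CUBIC))
E
```

```text
t 26.1 p [ 0.5673 -0.2879  0.1185] yaw 36.79 F [-1.5836  0.7323  0.5998] w 0.0253 gf 40.2 q6 15.659927159212245 q1 -37.551028261947266
shift(tool) [0.0002 0.0002 0.    ] rot [ 0.0001 -0.     -0.0002]
[-0.6886  0.7424  1.3299] [0.5949 0.4917 0.4854]
```

View pics/crop5.png

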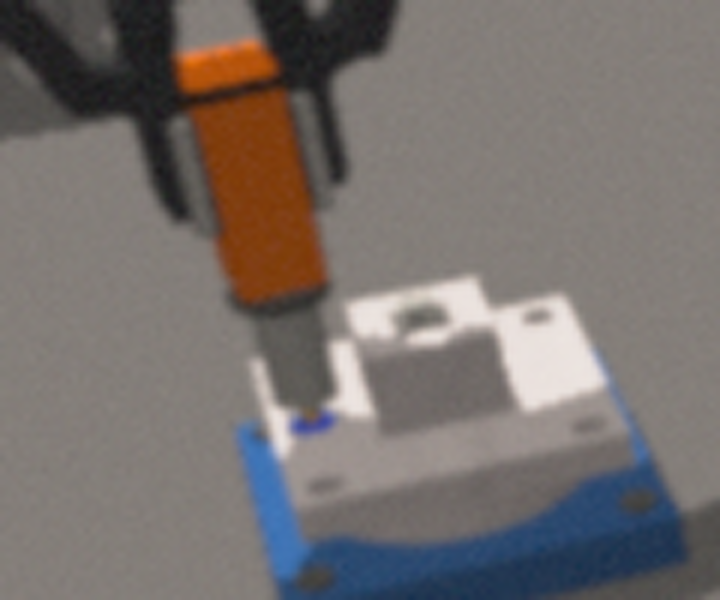

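The tip is on the dot at crop (311,420). Push is about 3.4 N, roughly half in, and the tester is upright with the plate seated. Handing in.

```bash
python3 -c "
from h import *
print(env.close_job())"
```

```text
the job is handed in; nothing more can be done
None
```

I handed the job in at about 26 s with the plate home on the shaft and released, and the tester held upright on the blue dot at about 3.4 N (plunger about 6 mm in, estimated from that force); the hand-in returned no verdict.

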